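# Hold a stoppered dosing funnel over a beaker

### The arm

A 6-joint arm with a two-finger parallel gripper is mounted at the origin on a cart in front of the work surface, level with it; the furniture and walls round the work are solid. World frame = base frame: x ahead of the robot, y to its left, z up, the work surface at z = 0. Lengths are in m, angles in rad, forces in N, time in s.
With the tool pointing down it reaches from about 0.3 to 0.875 m from the base axis. Payload 6.4 kg.
Tool frame: the origin (TCP) lies midway between the tips of the shut fingers; the grasp point (between the pads) lies 19 mm behind it; z points along the fingers, y is the line along which they close (so a half turn about z gives the same grasp; the last joint's range is limited). The gripper opens to 85 mm and grips with 20 to 120 N. Pads are 22 mm wide; open, the fingers measure 114 mm over their backs; the gripper's body (76 mm by 85 mm) begins 54 mm behind the grasp point. The pads swing forward as they close: fully open they stand 13 mm farther back than shut.
Start: joints at [1.099, 0.181, 1.607, -0, 1.354, -0.206], TCP at [0.151, 0.555, 0.231] pointing down, gripper open.
Joint ranges: [-2.99, 2.99], [-0.89, 2.07], [0.3, 2.58], [-1.14, 4.28], [0, 2.63], [-3.12, 3.12]. Speed limits (rad/s): [2.57, 2.57, 3.01, 3.14, 3.14, 3.14].

### API

Orientations are given as a unit quaternion [w, x, y, z].
In Python, from bench import ctrl gives the robot as it stands.
- The arm moves only by the tool drive_tool, never from a script. Its argument "plan" is a list that holds one entry, the list of rows, each a list of 4 numbers: the shift along the tool's x, y, z scaled (see below), then the turn about the tool's z scaled (see below). In form: [[[x, y, z, roll], ...]]. A call has 1 to 12 rows; each row is the pose to reach, as a shift and turn from the pose commanded when the call began, along the tool's axes at that moment, turning the shorter way round; what a row does not reach only later rows make up. The controller multiplies each number of a shift by 400 mm and each number of a turn by 180 degrees. A row lasts 1/12 s, in which the tool goes at most 41.7 mm and 7.16 degrees, less where a joint would pass 70% of its speed; a pose out of reach is approached as far as the arm can. A call with a number of a shift or a turn outside -1 to 1 is refused whole. A call with a gripper value outside its range is refused whole. "jaw" is the closure, from 0 (fully open) to 1 (shut), set as the call begins (left out, the last holds). The fingers move at their own pace and stop on an object; the grip force is fixed at half the most. Time passes only in rows, so rows that repeat a pose let the fingers close. It gives the time, the measured TCP pose, the force, the opening and the grip force at its end, in the units of the state.
- ctrl.get_obs(): the state, without advancing time (a new reading comes with each control period).
- ctrl.camera(name): name is "scene" or "top" or "wrist"; returns (picture, depth): 384x512x3 uint8, red, green, blue; 384x512 float32, m along the optical axis (not along the pixel's ray), 0 where there is no reading.
- ctrl.camera_info(name): a dict with "camera_matrix" (3x3 intrinsics, pixels), "R" (3x3) and "t" (3): a world point X has camera coordinates R X + t; the wrist camera has in their place "T_tool_cam" (4x4, takes a point from camera to tool coordinates, whose origin is the TCP and whose axes are the flange's). Camera axes: x right, y down, z forward; pixel columns grow to the right and rows downward; lengths in m; the calibration is good to about 2 mm. A picture is of the moment at which its call begins: read the wrist's pose just before it. camera_info takes no time and is no camera call.
- ctrl.hand_in(): hands the job in; it is judged then, once.
The state is a dict: "time_s": time; "q": joint angles; "dq": joint speeds; "joint_efforts": joint torques, N m; "eef_pos": TCP position; "eef_rot": TCP orientation; "wrist_force": force on the tool from outside, world axes, zero at the start; "torque": the same for the moment, N m; "opening": opening from 0.0 (shut) to 1.0 (fully open); "grasp_force": force on a finger pad.
Only numpy, scipy, OpenCV 4.12 (cv2) and the standard library are available. Lean on these libraries where they do the work, as an engineer would, in place of code of your own. Each camera call takes 0.05 s, during which the arm holds its last target. There are 200 camera calls.

### The job

Get the dosing funnel ready for me to fill: push the wooden stopper rod fully home down the spout of the funnel while it hangs in its stand, and let go of the rod. Then lift the funnel out of the stand, carry it over the tray of jars and hold it upright with the end of its spout centred about a finger's breadth (1 to 2 cm) above the mouth of the beaker, without touching the beaker. Finish holding it still there, rod in place, and leave the jars, the beaker and the tomato where they stand.

Things in the scene. Friction and masses are not known exactly. Their poses are not given: they have to be found in the camera images.
- funnel: Aluminium dosing funnel, loose, 0.22 kg. Origin: centre of the spout's lower end, z up its axis, 26 mm above the worktop while it hangs in the stand. Cone from z = 30 mm (20 mm across) to z = 80, collar 79 mm outside, 73 inside, open rim at z = 96; flange 96 mm across at z = 82 hangs on the stand's ring. One black side handle along its own -x, roughly towards the robot.
- spout (a point): Centre of the lower end of the funnel's spout (same point as the funnel's origin). The spout is a straight tube, 20 mm outside, 14 mm bore, 30 mm long, that opens upward into the cone.
- handle (a point): Middle of the black handle, 105 mm from the funnel axis along its own -x, 91.5 mm above the spout's end. A flat-sided bar along the funnel's x, from 62 to 142 mm from the axis, 18 mm wide (y), 16 mm high; grip it across y.
- stand: Steel wire stand fixed to the worktop: drip plate 124 mm across, 7 mm thick, three legs and a ring (83 mm inside, top at z = 108) in which the funnel hangs with 2 mm play all round. Origin: centre of the plate's underside. It stands on one side of the tray (left or right), the beaker on the other.
- stopper: Turned wooden stopper rod, loose, 70 g, 172 mm long, upright in the rest (may lean 2 or 3 degrees). Origin: centre of its lower end, z along the rod. Lower 33 mm is 11 mm thick and fits the 14 mm spout; above, 18 mm thick to z = 155; ball knob 25 mm on top. Home, its 18 mm shoulder sits on the cone, its end is level with the spout's end within 3 mm, and it stands 76 mm out of the rim.
- stopper_grip (a point): A place to grip the stopper, on the axis of the 18 mm part, 130 mm above its lower end.
- rest: Turned dark wooden rest, 56 mm across and 38 mm high, fixed, standing nearer the robot than the beaker. A 30 mm deep hole in its top holds the stopper's lower end, which stands 8 mm above the worktop. Origin: centre of the underside.
- beaker: Plain round reddish-brown beaker without handle, 112 mm high, 81 mm across the mouth, loose, light (about 0.12 kg), standing on the worktop. Origin: centre of the underside, z up.
- beaker_rim (a point): Centre of the beaker's mouth, level with its rim (112 mm above its underside).
- tray: Low wooden condiment tray fixed to the worktop, 310 mm long (its x), 96 mm wide (its y), rim 22 mm high, floor 6 mm, a wire handle at each end. Origin: centre of the underside. It lies between stand and beaker, pointing away from the robot, with four jars in a row; the tallest top is at about z = 145.
- pickle_jar: Jar with yellow lid in the tray, 68 mm across, 131 mm high, loose. Origin: centre of underside.
- pepper_mill: Turned wooden pepper mill in the tray, 55 mm across, 138 mm high, loose. Origin: centre of underside.
- spice_jar: Small spice jar in the tray, 45 mm across, 100 mm high, loose. Origin: centre of underside.
- honey_jar: Jar with yellow lid in the tray, 63 mm across, 100 mm high, loose. Origin: centre of underside.
- mug: Black and white mug with a handle, 87 mm across, 98 mm high, fixed, far left; only a bystander. Origin: centre of underside.
- tomato: Tomato, 72 mm, loose, on the right; a bystander. Origin: centre of underside.

How it is judged:
By the outcome, as a careful person would: the job done as asked, in the order asked, and still so for the second after the job is handed in, while the arm keeps its last pose, push and grip.
It also fails if it takes over 67 s, if anything falls off the work surface, if the arm or the gripper's body presses on something with over 40 N, if the wrist force passes 120 N, or if a joint passes its speed limit or range.

## Working session

There is one attempt and no reset: what is moved stays moved. The work goes in short steps, Python scripts to look and compute and a tool call to move; the robot and the scene stay as the last step left them, time stands still between calls to the robot, and variables do not carry over. Pictures are saved under pics/ and viewed, at most 10 in all, crops included, and the job is handed in when it is done.

Besides the shell and the picture viewer there is one more tool, called after "Request:" as name(argument=value, ...) on one line, values as JSON. drive_tool: Moves the arm, as the interface text tells. Its arguments: {"type":"object","properties":{"plan":{"type":"array"},"jaw":{"type":"number"}},"required":["plan"]}

```bash
mkdir -p pics; cat > h.py <<'E'
import numpy as np, cv2
from bench import ctrl
def cam(n):
    o=ctrl.get_obs(); i=ctrl.camera_info(n); rgb,d=ctrl.camera(n); K=np.array(i["camera_matrix"])
    if "R" in i: R=np.array(i["R"]);t=np.array(i["t"])
    else:
        from scipy.spatial.transform import Rotation as Ro
        q=o["eef_rot"];T=np.eye(4);T[:3,:3]=Ro.from_quat([q[1],q[2],q[3],q[0]]).as_matrix();T[:3,3]=o["eef_pos"]
        M=np.linalg.inv(T@np.array(i["T_tool_cam"]));R=M[:3,:3];t=M[:3,3]
    return rgb,d,K,R,t
def cloud(d,K,R,t):
    v,u=np.mgrid[:d.shape[0],:d.shape[1]]
    P=np.stack([(u-K[0,2])/K[0,0]*d,(v-K[1,2])/K[1,1]*d,d],-1)
    return (P-t)@R
def ray(u,v,z,K,R,t):
    r=R.T@np.linalg.inv(K)@[u,v,1];c=-R.T@t
    return c+r*(z-c[2])/r[2]
def save(n,rgb): cv2.imwrite(f"pics/{n}.png",rgb[...,::-1])
E
python3 - <<'E'
from h import *
for n in ("scene","top"):
    r,d,K,R,t=cam(n); save(n+"0",r); np.savez(n+"0",r=r,d=d,K=K,R=R,t=t); print(n,-R.T@t,R[2],K[0,0],(d>0).mean())
print(ctrl.get_obs())
E
```

```text
scene [-0.34043044 -0.85160902  0.63580996] [ 0.63406283  0.65557615 -0.41010272] 384.0897088583063 0.995880126953125
top [ 0.20951071 -0.08293519  1.5227476 ] [ 0.19104377  0.07867109 -0.9784238 ] 380.9513020809176 0.9958445231119791
{'time_s': 0.1, 'q': array([ 1.09871213e+00,  1.81473418e-01,  1.60788936e+00,  2.23210984e-05,
        1.35382616e+00, -2.06288164e-01]), 'dq': array([-5.92718979e-04, -6.81618652e-04, -2.14595477e-03, -1.03765920e-05,
       -2.60807091e-03,  2.11603824e-04]), 'joint_efforts': array([-2.16909343e-04, -4.45878768e+01, -3.52238846e+01, -2.32001557e-04,
        4.22505283e-03, -9.15991677e-06]), 'eef_pos': array([0.15077963, 0.55436674, 0.23047952]), 'eef_rot': array([-2.75833873e-04,  1.32509504e-01,  9.91181413e-01, -7.49043259e-04]), 'wrist_force': array([ 0.5040524 ,  1.0321341 , -0.79881282]), 'torque': array([ 0.0103384 , -0.01309992,  0.01516582]), 'grasp_force': 0.0, 'opening': 0.9973215505842384}
```

View pics/top0.png

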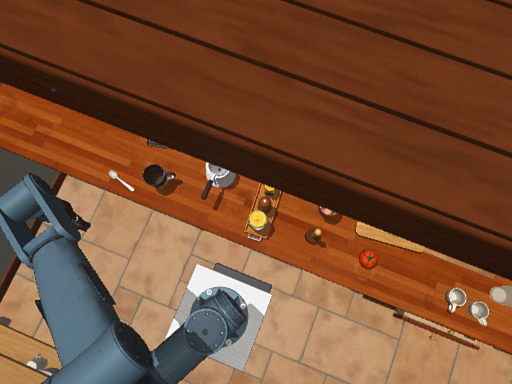

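View pics/scene0.png

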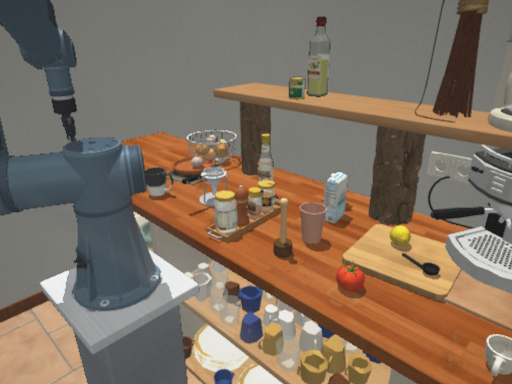

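The top view shows the funnel at (219,173) with its handle at (206,188), the jar row at (265,205), the rest and rod at (314,236), and the beaker at (327,210), half hidden under the shelf. In the scene view the rod runs from (283,250) to (283,202) and the beaker mouth is at (312,210).

```bash
python3 - <<'E'
from h import *
D={n:np.load(n+"0.npz") for n in("scene","top")}
C={n:cloud(*(D[n][k] for k in "dKRt")) for n in D}
def at(n,u,v): print(n,u,v,C[n][v,u].round(3))
for p in [(300,150),(250,170),(350,200),(200,140),(400,230),(150,120)]: at("top",*p)
for p in [(218,180),(215,170),(206,188),(318,231),(314,237),(327,210),(258,219),(265,203),(240,220),(200,200)]: at("top",*p)
for p in [(283,202),(283,225),(283,247),(312,208),(312,230),(214,174),(213,185),(350,278),(226,197),(300,97),(240,96),(390,120)]: at("scene",*p)
# shelf underside/edge in scene
P=C["top"];m=(P[...,2]>0.25)&(P[...,0]>0.2)&(P[...,0]<1.2)&(abs(P[...,1])<0.4)
q=P[m];print("shelf z",np.percentile(q[:,2],[2,50,98]),)
for y in(-.3,-.2,-.1,0,.1,.2,.3):
    s=q[abs(q[:,1]-y)<.02]; print(y,[ (round(z,2),s[abs(s[:,2]-z)<.015][:,0].min().round(3)) for z in np.arange(.25,.65,.03) if (abs(s[:,2]-z)<.015).sum()>3])
P=np.concatenate([C[n].reshape(-1,3) for n in C])
for n in C:
    P=C[n]; u=P.reshape(-1,3)
    for name,c,lo,hi in [("rod",(318,231) if n=="top" else (283,202),.05,.2)]:
        c0=P[c[1],c[0]][:2]
        m=(np.hypot(*(u[:,:2]-c0).T)<.04)&(u[:,2]>.045)&(u[:,2]<.2); w=u[m]
        for a in np.arange(.045,.2,.02):
            k=w[(w[:,2]>=a)&(w[:,2]<a+.02)]
            if len(k): print(n,name,round(a,3),len(k),k.mean(0).round(4),np.ptp(k,axis=0).round(3))
E
python3 - <<'E'
import cv2
a=cv2.imread('pics/top0.png')[130:260,130:380];b=cv2.imread('pics/scene0.png')[150:280,180:350]
a=cv2.resize(a,None,fx=3,fy=3,interpolation=2)[:300+90];b=cv2.resize(b,(510,390),interpolation=2)
cv2.imwrite('pics/c0.png',a)
cv2.imwrite('pics/c1.png',b)
E
```

```text
top 300 150 [ 0.361 -0.075  1.083]
top 250 170 [ 0.344 -0.014  0.966]
top 350 200 [ 0.345 -0.163  1.01 ]
top 200 140 [0.344 0.059 1.024]
top 400 230 [ 0.344 -0.255  0.954]
top 150 120 [0.345 0.134 1.026]
top 218 180 [0.489 0.211 0.003]
top 215 170 [0.509 0.225 0.071]
top 206 188 [0.421 0.218 0.123]
top 318 231 [ 0.417 -0.223  0.177]
top 314 237 [ 0.407 -0.229  0.065]
top 327 210 [ 0.538 -0.247 -0.003]
top 258 219 [ 0.383 -0.008  0.137]
top 265 203 [ 0.448 -0.01   0.136]
top 240 220 [0.37  0.064 0.002]
top 200 200 [ 0.385  0.247 -0.   ]
scene 283 202 [ 0.407 -0.226  0.173]
scene 283 225 [-0.34  -0.852  0.636]
scene 283 247 [ 0.393 -0.242  0.039]
scene 312 208 [ 0.565 -0.214  0.093]
scene 312 230 [ 0.509 -0.258  0.054]
scene 214 174 [0.498 0.184 0.123]
scene 213 185 [0.509 0.208 0.068]
scene 350 278 [ 0.385 -0.466  0.05 ]
scene 226 197 [ 0.369 -0.028  0.139]
scene 300 97 [ 0.752 -0.004  0.39 ]
scene 240 96 [0.71  0.258 0.37 ]
scene 390 120 [ 0.709 -0.362  0.371]
shelf z [0.93354362 1.08256381 1.0846758 ]
-0.3 []
-0.2 []
-0.1 []
0 []
0.1 []
0.2 []
0.3 []
scene rod 0.045 38 [ 0.4108 -0.2261  0.0548] [0.017 0.019 0.019]
scene rod 0.065 35 [ 0.4105 -0.2275  0.0745] [0.015 0.013 0.019]
scene rod 0.085 37 [ 0.4102 -0.2276  0.0947] [0.013 0.013 0.019]
scene rod 0.105 39 [ 0.4101 -0.2271  0.1155] [0.013 0.013 0.019]
scene rod 0.125 36 [ 0.4093 -0.227   0.1359] [0.012 0.015 0.019]
scene rod 0.145 37 [ 0.4097 -0.2268  0.1549] [0.016 0.015 0.018]
scene rod 0.165 56 [ 0.4097 -0.2274  0.1748] [0.021 0.019 0.018]
top rod 0.045 4 [ 0.4081 -0.2205  0.0554] [0.005 0.009 0.01 ]
top rod 0.065 4 [ 0.409  -0.2203  0.0758] [0.005 0.013 0.019]
top rod 0.085 2 [ 0.4066 -0.2229  0.0908] [0.    0.003 0.008]
top rod 0.105 4 [ 0.4092 -0.2192  0.11  ] [0.007 0.011 0.008]
top rod 0.125 5 [ 0.4092 -0.2184  0.1336] [0.008 0.008 0.015]
top rod 0.165 39 [ 0.4136 -0.2232  0.1755] [0.023 0.022 0.018]
```

View pics/c0.png

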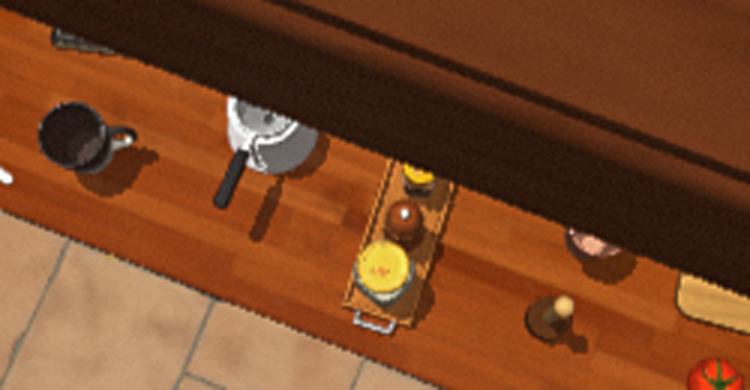

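The crop shows the funnel rim and handle at left, the jar row in the middle, and the rest with the rod's knob at (562,307). The overhead cabinet is at about z = 1, well above the work.

```bash
cat >> h.py <<'E'
from scipy.optimize import least_squares
def circ(p,r=None):
    f=(lambda a:np.hypot(p[:,0]-a[0],p[:,1]-a[1])-(r or a[2]))
    s=least_squares(f,[*p.mean(0)[:2],r or .04],loss="soft_l1",f_scale=.002);return s.x.round(4),np.abs(s.fun).mean().round(4)
E
python3 - <<'E'
from h import *
for n in("scene","top"):
    D=np.load(n+"0.npz");P=cloud(*(D[k] for k in "dKRt"));r=D["r"].astype(int);u=P.reshape(-1,3);c=r.reshape(-1,3)
    near=lambda x,y,R:np.hypot(u[:,0]-x,u[:,1]-y)<R
    dark=(c.max(1)<60)&(u[:,2]>.10)&(u[:,2]<.14)&near(.42,.21,.09)
    w=u[dark]; print(n,"handle",len(w),w.mean(0).round(4) if len(w) else 0)
    if len(w)>5:
        pca=np.linalg.svd(w[:,:2]-w[:,:2].mean(0),full_matrices=False)[2][0];pr=(w[:,:2]-w[:,:2].mean(0))@pca;print(pca,pr.min(),pr.max(), w[:,2].max(),np.median(w[:,2]))
    k=near(.51,.22,.08)&(u[:,2]>.100)&(u[:,2]<.135)&~dark; w=u[k]
    print("funnel z hist",np.histogram(w[:,2],bins=np.arange(.1,.136,.005))); 
    w=w[w[:,2]>.11]
    if len(w)>5: print(circ(w),len(w))
    k=near(.54,-.24,.08)&(u[:,2]>.02)&(u[:,2]<.13);w=u[k];print("beaker",len(w),w[:,2].max() if len(w) else 0)
    for a in(.03,.05,.07,.09,.1,.105):
        s=w[(w[:,2]>=a)&(w[:,2]<a+.02)]
        if len(s)>5: print(a,len(s),circ(s))
E
```

```text
scene handle 77 [0.4114 0.2095 0.1242]
[-0.99970199  0.02441165] -0.03784105907145592 0.03415816837755662 0.1298013358493117 0.12457119074600792
funnel z hist (array([18, 49, 66, 65, 60, 16,  0]), array([0.1  , 0.105, 0.11 , 0.115, 0.12 , 0.125, 0.13 , 0.135]))
(array([0.5176, 0.2124, 0.0404]), np.float64(0.0054)) 207
beaker 798 0.11571915406079512
0.03 105 (array([ 0.5383, -0.2356,  0.0319]), np.float64(0.0014))
0.05 115 (array([ 0.5379, -0.2359,  0.0338]), np.float64(0.0012))
0.07 177 (array([ 0.5381, -0.2357,  0.0356]), np.float64(0.0014))
0.09 268 (array([ 0.5381, -0.236 ,  0.0371]), np.float64(0.0014))
0.1 222 (array([ 0.538 , -0.2361,  0.038 ]), np.float64(0.0014))
0.105 147 (array([ 0.538 , -0.2361,  0.0383]), np.float64(0.0013))
top handle 75 [0.4199 0.2123 0.125 ]
[-0.99993408 -0.0114817 ] -0.03614316149741714 0.03763546765407791 0.13369069890779892 0.12479835000165658
funnel z hist (array([ 6, 17, 52, 25, 29,  6,  0]), array([0.1  , 0.105, 0.11 , 0.115, 0.12 , 0.125, 0.13 , 0.135]))
(array([0.514 , 0.2128, 0.0388]), np.float64(0.0061)) 112
beaker 53 0.11677630563870088
0.03 8 (array([ 0.5358, -0.2358,  0.0307]), np.float64(0.0002))
0.05 9 (array([ 0.5365, -0.2361,  0.0327]), np.float64(0.0004))
0.07 11 (array([ 0.5354, -0.2362,  0.0339]), np.float64(0.0004))
0.09 14 (array([ 0.5376, -0.2376,  0.0378]), np.float64(0.0007))
0.1 16 (array([ 0.538 , -0.2368,  0.0388]), np.float64(0.001))
0.105 16 (array([ 0.538 , -0.2368,  0.0388]), np.float64(0.001))
```

Request:
drive_tool(plan=[[[-0.875, -0.643, -0.175, -0.084], [-0.875, -0.643, -0.175, -0.084], [-0.875, -0.643, -0.175, -0.084], [-0.875, -0.643, -0.175, -0.084], [-0.875, -0.643, -0.175, -0.084], [-0.875, -0.643, -0.175, -0.084], [-0.875, -0.643, -0.175, -0.084], [-0.875, -0.643, -0.175, -0.084], [-0.875, -0.643, -0.175, -0.084], [-0.875, -0.643, -0.175, -0.084], [-0.875, -0.643, -0.175, -0.084], [-0.875, -0.643, -0.175, -0.084]]])

```text
time_s: 1.1
eef_pos: [0.4243, 0.2108, 0.302]
eef_rot: [0.001, 0.004, 1.0, -0.001]
wrist_force: [0.1, 0.2, 0.9]
opening: 0.998
grasp_force: 0.0
```

```bash
python3 - <<'E'
from h import *
o=ctrl.get_obs();print(o["time_s"],o["eef_pos"],o["eef_rot"],o["q"])
i=ctrl.camera_info("wrist");print(i["T_tool_cam"])
r,d,K,R,t=cam("wrist");save("w0",r);np.savez("w0",r=r,d=d,K=K,R=R,t=t);print(-R.T@t,R[2])
E
```

```text
1.1 [0.42433854 0.21082248 0.30203583] [ 1.12443862e-03  3.72370987e-03  9.99992187e-01 -7.03622668e-04] [ 0.21114304 -0.10764477  1.76197273 -0.00186117  1.48536772 -1.3520488 ]
[[-1.68408323e-04 -9.51535087e-01 -3.07540160e-01  7.81028924e-02]
 [ 9.99999976e-01 -2.03120839e-04  8.08619153e-05  7.33176044e-04]
 [-1.39410765e-04 -3.07540139e-01  9.51535099e-01 -1.42442840e-01]
 [ 0.00000000e+00  0.00000000e+00  0.00000000e+00  1.00000000e+00]]
[0.34592388 0.21233881 0.44430109] [ 0.30966634 -0.00355602 -0.95083864]
```

View pics/w0.png

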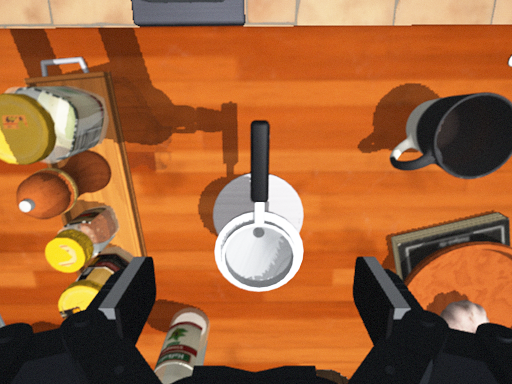

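The wrist view shows the handle from (260,122) to (260,200), the funnel rim centred near (260,251), and the stand plate behind it at (258,212).

```bash
cat > fun.py <<'E'
from h import *
def funnel(D,zr=.122,c0=(.516,.2125)):
    K,R,t=(D[k] for k in "KRt");P=cloud(D["d"],K,R,t);r=D["r"].astype(int)
    rad=np.hypot(P[...,0]-c0[0],P[...,1]-c0[1])
    m=((abs(P[...,2]-zr)<.006)&(rad<.05)&(r.max(2)>90)).astype(np.uint8)
    cs,_=cv2.findContours(m,cv2.RETR_EXTERNAL,cv2.CHAIN_APPROX_NONE);c=max(cs,key=len)[:,0]
    p=np.array([ray(u,v,zr,K,R,t) for u,v in c]);p=p[p[:,0]>c0[0]-.03]
    print("rim fixed r",circ(p,.0395),"free",circ(p),len(p),"z med",np.median(P[m>0][:,2]))
    b=((r.max(2)<75)&(abs(P[...,2]-zr)<.02)&(rad>.05)&(rad<.16)).astype(np.uint8)
    v,u=np.nonzero(b);w=np.array([ray(a,c,zr+.003,K,R,t) for a,c in zip(u,v)]);w=w[(abs(w[:,1]-c0[1])<.04)&(w[:,0]<c0[0])]
    x,y=w[:,0],w[:,1];print("handle x",x.min(),x.max(),"y",np.median(y),"slope",np.polyfit(x,y,1)[0],"z",np.median(P[b>0][:,2]),"width",np.percentile(y,98)-np.percentile(y,2))
E
python3 - <<'E'
from fun import *
funnel(np.load("w0.npz"))
E
```

```text
rim fixed r (array([0.5214, 0.2153, 0.0395]), np.float64(0.0005)) free (array([0.5216, 0.2153, 0.039 ]), np.float64(0.0004)) 169 z med 0.12104482826215693
handle x 0.3807161934002984 0.4583814877770468 y 0.21524122786426347 slope 0.007711951553868887 z 0.12478790000484077 width 0.016171583478141016
```

Request:
drive_tool(plan=[[[0.125, -1.0, 0, 0], [0.125, -1.0, 0, 0], [0.125, -1.0, 0, 0], [0.125, -1.0, 0, 0], [0.125, -1.0, 0, 0], [0.125, -1.0, 0, 0], [0.125, -1.0, 0, 0], [0.125, -1.0, 0, 0], [0.125, -1.0, 0, 0], [0.125, -1.0, 0, 0], [0.125, -1.0, 0, 0], [0.125, -1.0, 0, 0]]])

```text
time_s: 2.15
eef_pos: [0.3701, -0.1853, 0.3006]
eef_rot: [-0.0, 0.002, 1.0, 0.001]
wrist_force: [0.2, 0.7, -0.8]
opening: 1.001
grasp_force: 0.0
```

```bash
python3 - <<'E'
from h import *
o=ctrl.get_obs();print(o["time_s"],o["eef_pos"],o["eef_rot"])
r,d,K,R,t=cam("wrist");save("w1",r);np.savez("w1",r=r,d=d,K=K,R=R,t=t)
P=cloud(d,K,R,t);u=P.reshape(-1,3)
m=(np.hypot(u[:,0]-.415,u[:,1]+.223)<.03)&(u[:,2]>.045)&(u[:,2]<.2);w=u[m]
for a in np.arange(.045,.19,.02):
    k=w[(w[:,2]>=a)&(w[:,2]<a+.02)]
    if len(k): print(round(a,3),len(k),k.mean(0).round(4),k.min(0).round(4),k.max(0).round(4))
# rest top disc
k=(np.hypot(u[:,0]-.415,u[:,1]+.223)<.035)&(abs(u[:,2]-.038)<.005);print("rest",circ(u[k],.028) if k.sum()>5 else 0,k.sum())
m=((np.hypot(P[...,0]-.538,P[...,1]+.2365)<.05)&(abs(P[...,2]-.112)<.005)).astype(np.uint8)
cs,_=cv2.findContours(m,0,1)
c=np.concatenate(cs)[:,0];c=cv2.convexHull(c)[:,0];p=np.array([ray(a,b,.112,K,R,t) for a,b in c]);print("beaker rim",circ(p,.0405),circ(p),np.median(P[m>0][:,2]),p.min(0),p.max(0))
E
```

```text
2.15 [ 0.37006331 -0.18525188  0.30059201] [-4.85697277e-04  2.10521025e-03  9.99997331e-01  8.18409395e-04]
0.045 73 [ 0.4101 -0.2199  0.055 ] [ 0.4077 -0.23    0.0453] [ 0.4189 -0.2129  0.0648]
0.065 93 [ 0.4103 -0.2198  0.0755] [ 0.4077 -0.23    0.065 ] [ 0.4193 -0.213   0.0848]
0.085 97 [ 0.4102 -0.2199  0.0958] [ 0.4077 -0.2305  0.0851] [ 0.4186 -0.213   0.105 ]
0.105 111 [ 0.4103 -0.2198  0.1151] [ 0.4078 -0.2303  0.1051] [ 0.4194 -0.213   0.1249]
0.125 143 [ 0.4103 -0.2199  0.1352] [ 0.4077 -0.2306  0.125 ] [ 0.4192 -0.2131  0.1449]
0.145 81 [ 0.4099 -0.2196  0.1509] [ 0.4075 -0.229   0.1451] [ 0.4173 -0.2108  0.1649]
0.165 640 [ 0.4135 -0.2209  0.1755] [ 0.4042 -0.2339  0.165 ] [ 0.4271 -0.2097  0.1813]
rest (array([ 0.4258, -0.2244,  0.028 ]), np.float64(0.0065)) 1146
beaker rim (array([ 0.5384, -0.2347,  0.0405]), np.float64(0.0004)) (array([ 0.5385, -0.2346,  0.0401]), np.float64(0.0002)) 0.1104357378792993 [ 0.49808402 -0.27411801  0.112     ] [ 0.57855419 -0.19512511  0.112     ]
```

View pics/w1.png

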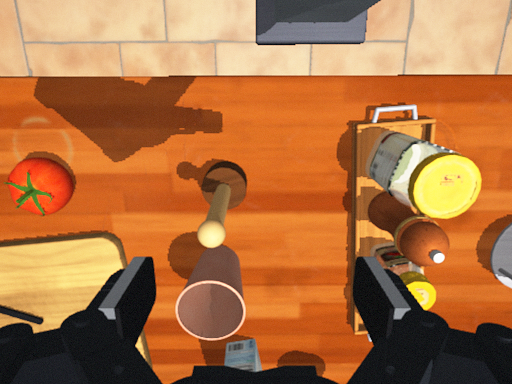

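Request:
drive_tool(plan=[[[-0.06, -0.045, 0, 0], [-0.115, -0.0925, 0, 0], [-0.115, -0.0925, 0.05, 0], [-0.115, -0.0925, 0.12, 0], [-0.115, -0.0925, 0.2, 0], [-0.115, -0.0925, 0.28, 0], [-0.115, -0.0925, 0.35, 0], [-0.115, -0.0925, 0.4, 0], [-0.115, -0.0925, 0.43, 0], [-0.115, -0.0925, 0.454, 0], [-0.115, -0.0925, 0.454, 0], [-0.115, -0.0925, 0.454, 0]]], jaw=0.3)

```text
time_s: 3.2
eef_pos: [0.4167, -0.2211, 0.1198]
eef_rot: [-0.0, 0.0, 1.0, 0.0]
wrist_force: [0.6, 0.2, -0.4]
opening: 0.698
grasp_force: 0.0
```

Request:
drive_tool(plan=[[[0, 0, 0, 0], [0, 0, 0, 0], [0, 0, 0, 0], [0, 0, 0, 0], [0, 0, 0, 0], [0, 0, 0, 0], [0, 0, 0, 0], [0, 0, 0, 0], [0, 0, 0, 0], [0, 0, 0, 0], [0, 0, 0, 0], [0, 0, 0, 0]]], jaw=1)

```text
time_s: 4.2
eef_pos: [0.4169, -0.2229, 0.1205]
eef_rot: [0.001, 0.001, 1.0, -0.001]
wrist_force: [-0.1, 0.0, 5.5]
opening: 0.213
grasp_force: 57.8
```

Request:
drive_tool(plan=[[[0, 0, -0.03, 0], [0, 0, -0.08, 0], [0, 0, -0.15, 0], [0, 0, -0.22, 0], [0, 0, -0.3, 0], [0, 0, -0.37, 0], [0, 0, -0.43, 0], [0, 0, -0.46, 0], [0, 0, -0.475, 0], [0, 0, -0.475, 0], [0, 0, -0.475, 0]]])

```text
time_s: 5.12
eef_pos: [0.4159, -0.2219, 0.3082]
eef_rot: [-0.001, 0.001, 1.0, 0.001]
wrist_force: [0.1, -0.6, -0.9]
opening: 0.214
grasp_force: 59.1
```

```bash
python3 - <<'E'
from h import *
o=ctrl.get_obs();print(o["time_s"],o["eef_pos"],o["eef_rot"],o["opening"])
for n in("scene","top"):
    r,d,K,R,t=cam(n);P=cloud(d,K,R,t);u=P.reshape(-1,3);c=r.reshape(-1,3).astype(int)
    m=(np.hypot(u[:,0]-.415,u[:,1]+.223)<.03)&(u[:,2]>.15)&(u[:,2]<.31);w=u[m]
    for a in np.arange(.17,.31,.015):
        k=w[(w[:,2]>=a)&(w[:,2]<a+.015)]
        if len(k): print(n,round(a,3),len(k),k.mean(0).round(4))
    print(w[:,2].min())
E
```

```text
5.1167 [ 0.41586055 -0.22190737  0.30817595] [-8.12902491e-04  1.02769344e-03  9.99998876e-01  7.28361026e-04] 0.21380065283822852
scene 0.185 4 [ 0.4122 -0.223   0.1987]
scene 0.2 18 [ 0.4114 -0.2238  0.2076]
scene 0.215 21 [ 0.4105 -0.2236  0.2224]
scene 0.23 31 [ 0.409  -0.2257  0.2388]
scene 0.245 38 [ 0.4098 -0.2255  0.2528]
scene 0.26 36 [ 0.4094 -0.2255  0.2683]
scene 0.275 30 [ 0.4094 -0.2258  0.2823]
scene 0.29 31 [ 0.4089 -0.2258  0.2971]
scene 0.305 12 [ 0.4101 -0.2273  0.3071]
0.19791076128919555
top 0.185 1 [ 0.4125 -0.2177  0.199 ]
top 0.2 1 [ 0.4087 -0.2209  0.2108]
top 0.23 4 [ 0.409  -0.2166  0.2421]
top 0.245 4 [ 0.406  -0.2237  0.2545]
top 0.26 2 [ 0.4067 -0.2178  0.2672]
top 0.275 3 [ 0.4056 -0.221   0.282 ]
top 0.29 1 [ 0.4058 -0.2189  0.2939]
0.19898482341592771
```

Request:
drive_tool(plan=[[[-0.13, 0.55, 0, 0], [-0.13, 0.55, 0, 0], [-0.13, 0.55, 0, 0], [-0.13, 0.55, 0, 0], [-0.13, 0.55, 0, 0], [-0.13, 0.55, 0, 0], [-0.13, 0.55, 0, 0], [-0.13, 0.55, 0, 0]]])

```text
time_s: 5.88
eef_pos: [0.4682, -0.0014, 0.3083]
eef_rot: [-0.001, -0.0, 1.0, 0.0]
wrist_force: [0.6, -0.5, -0.7]
opening: 0.209
grasp_force: 59.0
```

Request:
drive_tool(plan=[[[-0.131, 0.543, 0, 0], [-0.131, 0.543, 0, 0], [-0.131, 0.543, 0, 0], [-0.131, 0.543, 0, 0], [-0.131, 0.543, 0, 0], [-0.131, 0.543, 0, 0], [-0.131, 0.543, 0, 0], [-0.131, 0.543, 0, 0], [-0.131, 0.543, 0, 0], [-0.131, 0.543, 0, 0]]])

```text
time_s: 6.72
eef_pos: [0.5217, 0.2128, 0.3094]
eef_rot: [-0.0, 0.002, 1.0, -0.0]
wrist_force: [-0.4, 0.6, -0.3]
opening: 0.213
grasp_force: 59.1
```

```bash
python3 - <<'E'
from h import *
o=ctrl.get_obs();print(o["time_s"],o["eef_pos"],o["eef_rot"],o["opening"])
im=[]
for n in("scene","wrist"):
    r,d,K,R,t=cam(n);np.savez(n+"2",r=r,d=d,K=K,R=R,t=t)
    P=cloud(d,K,R,t);u=P.reshape(-1,3)
    e=o["eef_pos"]
    m=(np.hypot(u[:,0]-e[0],u[:,1]-e[1])<.03)&(u[:,2]>.16)&(u[:,2]<.31);w=u[m]
    for a in np.arange(.18,.30,.02):
        k=w[(w[:,2]>=a)&(w[:,2]<a+.02)]
        if len(k): print(n,round(a,3),len(k),k.mean(0).round(4))
    im.append(cv2.resize(r[120:250,150:290] if n=="scene" else r[120:320,160:360],(400,400)))
    # predicted projections
    for z in (.197,.122,.026):
        q=R@np.array([.5214,.2153,z])+t;q=K@q;print(n,z,(q/q[2])[:2].round(1))
save("c2",np.hstack(im))
E
```

```text
6.7167 [0.52166067 0.21282528 0.30937839] [-3.17364544e-04  2.15029015e-03  9.99997591e-01 -3.05009639e-04] 0.21340939624465313
scene 0.2 16 [0.5162 0.2103 0.2099]
scene 0.22 18 [0.5174 0.2083 0.2309]
scene 0.24 25 [0.517  0.2085 0.2488]
scene 0.26 26 [0.5148 0.2081 0.2696]
scene 0.28 30 [0.5157 0.208  0.2902]
scene 0.197 [212.3 151.6]
scene 0.122 [213.4 170.5]
scene 0.026 [214.8 193.6]
wrist 0.18 11 [0.5172 0.2133 0.1989]
wrist 0.2 102 [0.5173 0.214  0.2098]
wrist 0.22 107 [0.5148 0.2141 0.2353]
wrist 0.24 277 [0.5147 0.2139 0.2507]
wrist 0.26 364 [0.5148 0.2139 0.2706]
wrist 0.28 504 [0.5148 0.2139 0.2905]
wrist 0.197 [256.1 187.2]
wrist 0.122 [255.7 165. ]
wrist 0.026 [255.3 147.3]
```

View pics/c2.png

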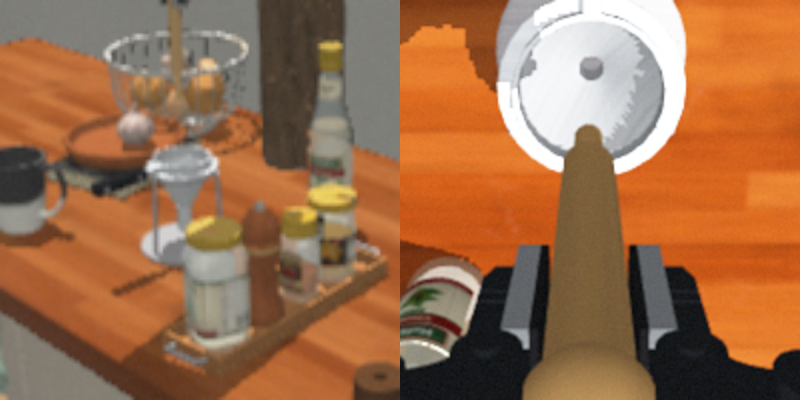

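The left half shows the rod hanging above the funnel. In the right half the bore hole is at wrist pixel (256,154), in line with the rod in y and close to the predicted axis.

```bash
python3 - <<'E'
from h import *
D=np.load("wrist2.npz");K,R,t=(D[k] for k in "KRt");r=D["r"].astype(int);P=cloud(D["d"],K,R,t)
m=((abs(P[...,2]-.122)<.006)&(np.hypot(P[...,0]-.521,P[...,1]-.215)<.05)&(r.max(2)>90)).astype(np.uint8)
cs,_=cv2.findContours(m,0,1);c=max(cs,key=len)[:,0];p=np.array([ray(a,b,.122,K,R,t) for a,b in c])
p=p[(p[:,0]>.5)];print("rim",circ(p,.0395),circ(p),len(p))
g=(r.max(2)<150)[135:165,240:272];v,u=np.nonzero(g);print(len(u),u.mean()+240,v.mean()+135,ray(u.mean()+240,v.mean()+135,.056,K,R,t),P[int(v.mean()+135),int(u.mean()+240)])
k=(abs(P[...,2]-.215)<.02)&(np.hypot(P[...,0]-.521,P[...,1]-.213)<.03)
q=P[k];print("rod y",q[:,1].min(),q[:,1].max(),"xmin",np.percentile(q[:,0],[1,10]))
q=P[(abs(P[...,2]-.27)<.02)&(np.hypot(P[...,0]-.521,P[...,1]-.213)<.02)&(r[...,0]>r[...,2]+40)];print(q[:,1].min(),q[:,1].max(),q[:,0].min())
E
```

```text
rim (array([0.5202, 0.2153, 0.0395]), np.float64(0.002)) (array([0.5223, 0.2153, 0.0374]), np.float64(0.0014)) 254
48 255.64583333333334 156.10416666666666 [0.52630853 0.21552891 0.056     ] [0.52964473 0.21480126 0.03938088]
rod y 0.20556300384387918 0.22249227110074127 xmin [0.51278896 0.51366158]
0.2053380728046578 0.22261059338288025 0.512475021799123
```

Request:
drive_tool(plan=[[[0, 0.003, 0.05, 0], [0, 0.003, 0.1, 0], [0, 0.003, 0.15, 0], [0, 0.003, 0.2, 0], [0, 0.003, 0.24, 0], [0, 0.003, 0.27, 0], [0, 0.003, 0.29, 0], [0, 0.003, 0.31, 0], [0, 0.003, 0.325, 0], [0, 0.003, 0.325, 0], [0, 0.003, 0.325, 0]]])

```text
time_s: 7.73
eef_pos: [0.5218, 0.2159, 0.1799]
eef_rot: [0.0, 0.001, 1.0, 0.0]
wrist_force: [-0.2, 0.2, -1.0]
opening: 0.21
grasp_force: 59.1
```

Request:
drive_tool(plan=[[[0, 0, 0.01, 0], [0, 0, 0.02, 0], [0, 0, 0.03, 0], [0, 0, 0.04, 0], [0, 0, 0.05, 0], [0, 0, 0.05, 0]]])

```text
time_s: 8.23
eef_pos: [0.5209, 0.2158, 0.1585]
eef_rot: [-0.001, 0.001, 1.0, -0.0]
wrist_force: [-1.0, -0.8, -0.9]
opening: 0.213
grasp_force: 59.1
```

Request:
drive_tool(plan=[[[0, 0, 0.01, 0], [0, 0, 0.02, 0], [0, 0, 0.03, 0], [0, 0, 0.04, 0], [0, 0, 0.045, 0], [0, 0, 0.045, 0], [0, 0, 0.045, 0]]])

```text
time_s: 8.82
eef_pos: [0.5215, 0.2159, 0.1415]
eef_rot: [-0.0, 0.001, 1.0, -0.0]
wrist_force: [-0.2, -0.3, -0.9]
opening: 0.212
grasp_force: 59.2
```

Request:
drive_tool(plan=[[[0, 0, 0.004, 0], [0, 0, 0.008, 0], [0, 0, 0.012, 0], [0, 0, 0.014, 0], [0, 0, 0.014, 0], [0, 0, 0.014, 0]]])

```text
time_s: 9.32
eef_pos: [0.5235, 0.2155, 0.1386]
eef_rot: [0.002, 0.001, 1.0, -0.0]
wrist_force: [-0.6, -3.4, 12.7]
opening: 0.21
grasp_force: 60.2
```

Request:
drive_tool(plan=[[[0, 0, 0.004, 0], [0, 0, 0.006, 0], [0, 0, 0.006, 0], [0, 0, 0.006, 0]]])

```text
time_s: 9.65
eef_pos: [0.525, 0.2156, 0.1382]
eef_rot: [0.004, 0.001, 1.0, -0.0]
wrist_force: [-1.8, -4.4, 19.9]
opening: 0.214
grasp_force: 59.8
```

Request:
drive_tool(plan=[[[0, 0, 0.004, 0], [0, 0, 0.008, 0], [0, 0, 0.008, 0], [0, 0, 0.008, 0]]])

```text
time_s: 9.98
eef_pos: [0.5274, 0.2158, 0.1377]
eef_rot: [0.007, 0.001, 1.0, 0.0]
wrist_force: [-2.1, -4.8, 30.5]
opening: 0.217
grasp_force: 59.3
```

Request:
drive_tool(plan=[[[0, 0, -0.02, 0], [0, 0, -0.026, 0], [0, 0, -0.026, 0], [0, 0, -0.026, 0], [0, 0, -0.026, 0], [0, 0, -0.026, 0], [0, 0, -0.026, 0], [0, 0, -0.026, 0]]], jaw=0.4)

```text
time_s: 10.65
eef_pos: [0.5213, 0.2159, 0.1404]
eef_rot: [-0.0, 0.001, 1.0, -0.0]
wrist_force: [-0.6, 0.1, -0.3]
opening: 0.6
grasp_force: 0.0
```

Request:
drive_tool(plan=[[[0, 0, -0.05, 0], [0, 0, -0.12, 0], [0, 0, -0.2, 0], [0, 0, -0.28, 0], [0, 0, -0.34, 0], [0, 0, -0.4, 0], [0.08, 0, -0.4, 0], [0.16, 0, -0.4, 0], [0.24, 0, -0.4, 0], [0.25, 0, -0.4, 0], [0.25, 0, -0.4, 0], [0.25, 0, -0.4, 0]]])

```text
time_s: 11.65
eef_pos: [0.4221, 0.2162, 0.3013]
eef_rot: [0.001, 0.001, 1.0, 0.0]
wrist_force: [0.3, 0.1, 0.2]
opening: 0.601
grasp_force: 0.0
```

```bash
python3 - <<'E'
from fun import *
o=ctrl.get_obs();print(o["time_s"],o["eef_pos"],o["eef_rot"])
im=[]
for n in("scene","wrist"):
    r,d,K,R,t=cam(n);np.savez(n+"3",r=r,d=d,K=K,R=R,t=t);P=cloud(d,K,R,t);u=P.reshape(-1,3)
    m=(np.hypot(u[:,0]-.521,u[:,1]-.215)<.03)&(u[:,2]>.125)&(u[:,2]<.24);w=u[m];print(n,"top z",np.sort(w[:,2])[-8:].round(4))
    for a in(.13,.15,.17,.185):
        k=w[(w[:,2]>=a)&(w[:,2]<a+.02)]
        if len(k): print(round(a,3),len(k),k.mean(0).round(4),k.min(0).round(4),k.max(0).round(4))
    im.append(cv2.resize(r[130:230,160:290],(400,400)) if n=="scene" else cv2.resize(r[60:320,130:390],(400,400)))
save("c3",np.hstack(im))
funnel(np.load("wrist3.npz"),c0=(.5215,.2153))
E
```

```text
11.65 [0.42212114 0.21620784 0.30128619] [7.41940219e-04 8.46394257e-04 9.99999361e-01 1.00840608e-04]
scene top z [0.1981 0.1982 0.1992 0.1992 0.1993 0.2002 0.2002 0.2013]
0.13 24 [0.5184 0.2074 0.1405] [0.5105 0.202  0.131 ] [0.5266 0.2171 0.1498]
0.15 19 [0.518  0.2069 0.1604] [0.5125 0.2027 0.1513] [0.5264 0.2148 0.1698]
0.17 26 [0.5177 0.2073 0.1809] [0.5106 0.1975 0.171 ] [0.5271 0.2208 0.1897]
0.185 31 [0.5184 0.2071 0.1935] [0.5091 0.1975 0.1855] [0.5293 0.219  0.2013]
wrist top z [0.199  0.1991 0.1992 0.1993 0.1995 0.1995 0.1996 0.1998]
0.13 177 [0.5172 0.2145 0.1405] [0.5145 0.2057 0.13  ] [0.5222 0.2227 0.1499]
0.15 206 [0.5174 0.2143 0.1604] [0.515  0.2054 0.1502] [0.5227 0.2224 0.1698]
0.17 225 [0.5163 0.214  0.1822] [0.5122 0.2018 0.17  ] [0.5303 0.2253 0.19  ]
0.185 623 [0.5204 0.2137 0.1938] [0.5122 0.2018 0.185 ] [0.5336 0.2253 0.1998]
rim fixed r (array([0.5205, 0.2154, 0.0395]), np.float64(0.0022)) free (array([0.5213, 0.2153, 0.0374]), np.float64(0.0017)) 264 z med 0.12113448594173909
handle x 0.38126228753992014 0.45905240618529375 y 0.2149455694917238 slope 0.008448628593102931 z 0.12478802203398867 width 0.016114760729813743
```

View pics/c3.png

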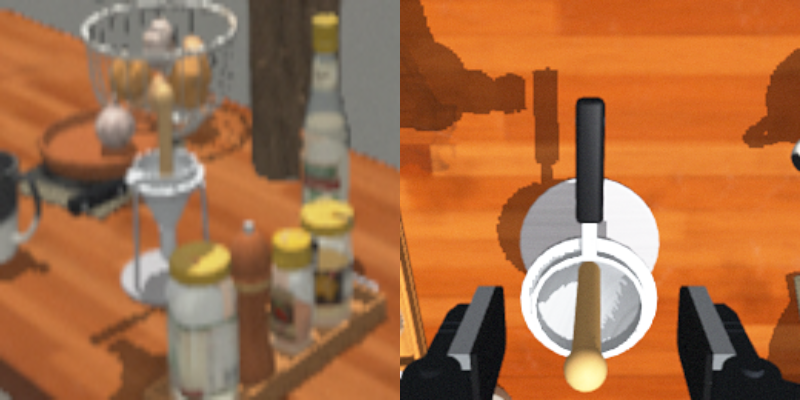

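Request:
drive_tool(plan=[[[-0.0435, -0.003, 0.05, 0], [-0.0435, -0.003, 0.12, 0], [-0.0435, -0.003, 0.2, 0], [-0.0435, -0.003, 0.28, 0], [-0.0435, -0.003, 0.36, 0], [-0.0435, -0.003, 0.42, 0], [-0.0435, -0.003, 0.46, 0], [-0.0435, -0.003, 0.49, 0], [-0.0435, -0.003, 0.507, 0], [-0.0435, -0.003, 0.507, 0], [-0.0435, -0.003, 0.507, 0]]])

```text
time_s: 12.67
eef_pos: [0.4395, 0.2148, 0.098]
eef_rot: [-0.0, 0.001, 1.0, -0.0]
wrist_force: [-0.1, -0.2, 0.6]
opening: 0.605
grasp_force: 0.0
```

Request:
drive_tool(plan=[[[0, 0, 0, 0], [0, 0, 0, 0], [0, 0, 0, 0], [0, 0, 0, 0], [0, 0, 0, 0], [0, 0, 0, 0], [0, 0, 0, 0], [0, 0, 0, 0], [0, 0, 0, 0], [0, 0, 0, 0]]], jaw=1)

```text
time_s: 13.5
eef_pos: [0.4397, 0.215, 0.0988]
eef_rot: [0.001, 0.001, 1.0, 0.0]
wrist_force: [0.1, -1.2, 4.9]
opening: 0.196
grasp_force: 59.3
```

Request:
drive_tool(plan=[[[0, 0, -0.01, 0], [0, 0, -0.025, 0], [0, 0, -0.045, 0], [0, 0, -0.07, 0], [0, 0, -0.1, 0], [0, 0, -0.13, 0], [0, 0, -0.16, 0], [0, 0, -0.19, 0], [0, 0, -0.22, 0], [0, 0, -0.25, 0], [0, 0, -0.28, 0], [0, 0, -0.3, 0]]])

```text
time_s: 14.5
eef_pos: [0.4392, 0.215, 0.2199]
eef_rot: [0.001, 0.001, 1.0, 0.0]
wrist_force: [0.9, 0.2, -3.4]
opening: 0.203
grasp_force: 58.5
```

Request:
drive_tool(plan=[[[0, 0, -0.02, 0], [0, 0, -0.05, 0], [0, 0, -0.08, 0], [0, 0, -0.1, 0], [0, 0, -0.12, 0], [0, 0, -0.13, 0], [0, 0, -0.13, 0]]])

```text
time_s: 15.08
eef_pos: [0.4395, 0.215, 0.2712]
eef_rot: [0.001, 0.001, 1.0, 0.0]
wrist_force: [1.0, -0.4, -2.9]
opening: 0.2
grasp_force: 58.6
```

```bash
cat > held.py <<'E'
from h import *
import sys
def held(tag,axis,zr,view=None):
    o=ctrl.get_obs();print(o["time_s"],o["eef_pos"].round(4),o["wrist_force"].round(2),o["torque"].round(3))
    for n in("scene","wrist"):
        r,d,K,R,t=cam(n);np.savez(n+tag,r=r,d=d,K=K,R=R,t=t);P=cloud(d,K,R,t);u=P.reshape(-1,3)
        w=u[(np.hypot(u[:,0]-axis[0],u[:,1]-axis[1])<.06)&(u[:,2]>zr-.14)&(u[:,2]<zr+.1)]
        s=w[np.hypot(w[:,0]-axis[0],w[:,1]-axis[1])<.03]
        print(n,"lowest",np.sort(s[:,2])[:4].round(4),"knob top",np.sort(s[:,2])[-4:].round(4))
        for a in(-.09,-.08,.01,.03,.05,.064):
            k=s[(s[:,2]>=zr+a)&(s[:,2]<zr+a+.012)]
            if len(k): print("  ",a,len(k),k.mean(0).round(4),k.min(0).round(4),k.max(0).round(4))
        if view==n: save("h"+tag,cv2.resize(r,(640,480)))
        q=w[(abs(w[:,2]-zr)<.012)&(np.hypot(w[:,0]-axis[0],w[:,1]-axis[1])>.03)]
        if len(q)>30:
            A=np.c_[q[:,:2]-axis,np.ones(len(q))]
            top=q[q[:,2]>zr-.004];print("  rim near points:",len(top),circ(top,.038))
E
python3 - <<'E'
from held import *
e=ctrl.get_obs()["eef_pos"];held("4",np.array([e[0]+.082,e[1]+.0003]),e[2]+.0235,view="scene")
E
```

```text
15.0833 [0.4395 0.215  0.2712] [ 1.02 -0.36 -2.88] [-0.028  0.181 -0.013]
scene lowest [0.2011 0.2014 0.2015 0.2023] knob top [0.3707 0.3718 0.3719 0.3724]
   -0.09 16 [0.5156 0.2084 0.2102] [0.5082 0.2018 0.2055] [0.5233 0.2162 0.216 ]
   -0.08 15 [0.5159 0.2087 0.221 ] [0.5099 0.203  0.216 ] [0.5247 0.2152 0.2259]
   0.01 16 [0.5185 0.209  0.3099] [0.5129 0.2022 0.3058] [0.5261 0.2164 0.3163]
   0.03 18 [0.5184 0.2081 0.33  ] [0.5108 0.2014 0.3247] [0.5263 0.2177 0.3363]
   0.05 18 [0.5189 0.2072 0.3508] [0.5125 0.2013 0.3452] [0.5259 0.2183 0.3564]
   0.064 25 [0.5187 0.2064 0.3648] [0.5097 0.1987 0.3597] [0.5316 0.22   0.3701]
  rim near points: 74 (array([0.5186, 0.214 , 0.038 ]), np.float64(0.0028))
wrist lowest [0.2241 0.2243 0.233  0.2356] knob top [0.2501 0.2505 0.2511 0.2518]
   -0.08 2 [0.5183 0.2155 0.2242] [0.5182 0.2062 0.2241] [0.5184 0.2248 0.2243]
  rim near points: 822 (array([0.4724, 0.2531, 0.038 ]), np.float64(0.0023))
```

View pics/h4.png

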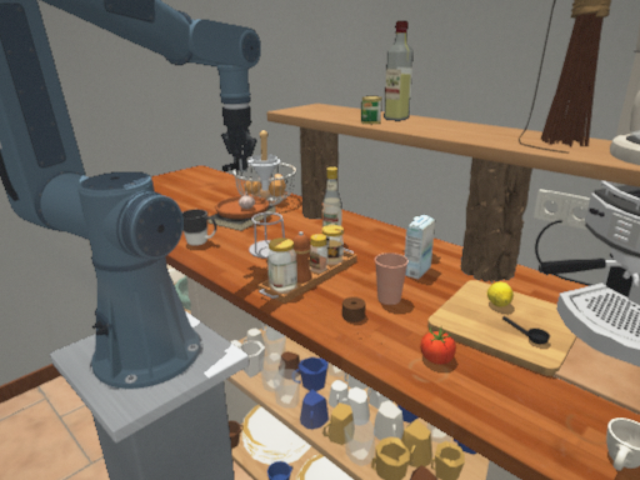

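The funnel hangs from the gripper at (265,165) with the rod in it. The jars, beaker (391,278) and tomato are undisturbed.

Request:
drive_tool(plan=[[[0, -0.015, 0, 0], [0, -0.045, 0, 0], [0, -0.09, 0, 0], [0, -0.15, 0, 0], [0, -0.21, 0, 0], [0, -0.27, 0, 0], [0, -0.33, 0, 0], [0, -0.39, 0, 0], [0, -0.45, 0, 0], [0, -0.51, 0, 0], [-0.01, -0.57, 0, 0], [-0.02, -0.63, 0, 0]]])

```text
time_s: 16.18
eef_pos: [0.4458, -0.0386, 0.2695]
eef_rot: [-0.0, 0.001, 1.0, -0.0]
wrist_force: [1.1, 0.4, -3.4]
opening: 0.2
grasp_force: 58.7
```

Request:
drive_tool(plan=[[[-0.01, -0.06, 0, 0], [-0.024, -0.12, 0, 0], [-0.024, -0.18, 0, 0], [-0.024, -0.24, 0, 0], [-0.024, -0.3, 0, 0], [-0.024, -0.35, 0, 0], [-0.024, -0.4, 0, 0], [-0.024, -0.44, 0, 0], [-0.024, -0.47, 0, 0], [-0.024, -0.49, 0, 0], [-0.024, -0.496, 0, 0], [-0.024, -0.496, 0, 0]]])

```text
time_s: 17.18
eef_pos: [0.4555, -0.2357, 0.2698]
eef_rot: [-0.0, 0.001, 1.0, 0.0]
wrist_force: [-1.1, 0.1, -2.6]
opening: 0.197
grasp_force: 58.8
```

```bash
python3 - <<'E'
from held import *
e=ctrl.get_obs()["eef_pos"];held("5",np.array([e[0]+.082,e[1]+.0003]),e[2]+.0235)
for n in("scene","wrist"):
    D=np.load(n+"5.npz");K,R,t=(D[k] for k in "KRt");P=cloud(D["d"],K,R,t);u=P.reshape(-1,3)
    w=u[(np.hypot(u[:,0]-.538,u[:,1]+.2355)<.06)&(u[:,2]>.09)&(u[:,2]<.12)]
    if len(w)>5: print(n,"beaker",len(w),circ(w),w[:,2].max())
E
```

```text
17.1833 [ 0.4555 -0.2357  0.2698] [-1.1   0.1  -2.64] [-0.015  0.162  0.024]
scene lowest [0.1994 0.2001 0.2001 0.2003] knob top [0.37   0.3702 0.3707 0.3712]
   -0.09 27 [ 0.53   -0.2392  0.2095] [ 0.5253 -0.2466  0.2044] [ 0.5406 -0.2284  0.215 ]
   -0.08 26 [ 0.5303 -0.2401  0.2185] [ 0.5245 -0.247   0.2133] [ 0.5406 -0.229   0.225 ]
   0.01 15 [ 0.535  -0.2414  0.3086] [ 0.5292 -0.2451  0.3037] [ 0.5419 -0.2372  0.3149]
   0.03 2 [ 0.5439 -0.2424  0.3267] [ 0.5424 -0.2433  0.3248] [ 0.5453 -0.2415  0.3286]
   0.05 17 [ 0.5348 -0.24    0.3507] [ 0.5296 -0.246   0.346 ] [ 0.5446 -0.2284  0.354 ]
   0.064 39 [ 0.5353 -0.2389  0.3635] [ 0.5272 -0.2476  0.3576] [ 0.5476 -0.2256  0.3692]
  rim near points: 69 (array([ 0.5354, -0.2362,  0.038 ]), np.float64(0.0021))
wrist lowest [0.2233 0.2235 0.2325 0.2343] knob top [0.2501 0.2504 0.2505 0.2509]
   -0.08 2 [ 0.5349 -0.2346  0.2234] [ 0.5348 -0.2439  0.2233] [ 0.535  -0.2253  0.2235]
  rim near points: 876 (array([ 0.4886, -0.197 ,  0.038 ]), np.float64(0.0024))
scene beaker 351 (array([ 0.5379, -0.2361,  0.0376]), np.float64(0.0015)) 0.11577937503361975
wrist beaker 279 (array([ 0.5384, -0.2349,  0.0376]), np.float64(0.0009)) 0.11293997660517657
```

Request:
drive_tool(plan=[[[-0.004, -0.002, 0.01, 0], [-0.004, -0.002, 0.03, 0], [-0.004, -0.002, 0.055, 0], [-0.004, -0.002, 0.08, 0], [-0.004, -0.002, 0.105, 0], [-0.004, -0.002, 0.13, 0], [-0.004, -0.002, 0.15, 0], [-0.004, -0.002, 0.165, 0], [-0.004, -0.002, 0.173, 0], [-0.004, -0.002, 0.177, 0], [-0.004, -0.002, 0.177, 0], [-0.004, -0.002, 0.177, 0]]])

```text
time_s: 18.28
eef_pos: [0.4576, -0.2366, 0.1997]
eef_rot: [0.0, 0.001, 1.0, -0.0]
wrist_force: [0.1, 0.5, -3.4]
opening: 0.197
grasp_force: 58.8
```

```bash
python3 - <<'E'
from held import *
e=ctrl.get_obs()["eef_pos"];held("6",np.array([e[0]+.082,e[1]+.0003]),e[2]+.0235)
D=np.load("scene6.npz");r=D["r"];K,R,t=(D[k] for k in "KRt");P=cloud(D["d"],K,R,t);u=P.reshape(-1,3)
w=u[(np.hypot(u[:,0]-.538,u[:,1]+.2355)<.06)&(u[:,2]>.09)&(u[:,2]<.114)];print(circ(w))
w=u[(np.hypot(u[:,0]-.537,u[:,1]+.2355)<.016)&(u[:,2]>.118)&(u[:,2]<.155)]
for a in np.arange(.118,.155,.006):
    k=w[(w[:,2]>=a)&(w[:,2]<a+.006)]
    if len(k)>3: print(round(a,3),len(k),circ(k,.01),k.mean(0).round(4))
save("c6",cv2.resize(r[130:250,240:360],(600,600),interpolation=cv2.INTER_CUBIC))
E
```

```text
18.2833 [ 0.4576 -0.2366  0.1997] [ 0.09  0.51 -3.42] [-0.034  0.224 -0.062]
scene lowest [0.0835 0.0909 0.127  0.1285] knob top [0.3002 0.3006 0.3007 0.3011]
   -0.09 24 [ 0.5325 -0.2409  0.1399] [ 0.5275 -0.2485  0.1336] [ 0.5429 -0.2307  0.1452]
   -0.08 25 [ 0.5333 -0.2412  0.1488] [ 0.5282 -0.2479  0.1433] [ 0.543  -0.2307  0.1548]
   0.01 8 [ 0.539  -0.2421  0.2387] [ 0.5343 -0.244   0.2359] [ 0.543  -0.2404  0.2427]
   0.05 21 [ 0.538  -0.2385  0.2791] [ 0.5326 -0.2456  0.2733] [ 0.545  -0.2297  0.2848]
   0.064 39 [ 0.5379 -0.2388  0.2935] [ 0.5287 -0.2466  0.2874] [ 0.5501 -0.2256  0.299 ]
  rim near points: 66 (array([ 0.5377, -0.2369,  0.038 ]), np.float64(0.0019))
wrist lowest [0.153  0.1542 0.1636 0.1656] knob top [0.1795 0.18   0.1802 0.1804]
   -0.08 2 [ 0.5369 -0.2361  0.1536] [ 0.5364 -0.2454  0.153 ] [ 0.5374 -0.2268  0.1542]
  rim near points: 878 (array([ 0.4905, -0.2734,  0.038 ]), np.float64(0.0025))
(array([ 0.538 , -0.2361,  0.0373]), np.float64(0.0014))
0.124 5 (array([ 0.5388, -0.2352,  0.01  ]), np.float64(0.0015)) [ 0.5338 -0.2413  0.1287]
0.13 10 (array([ 0.5392, -0.2359,  0.01  ]), np.float64(0.001)) [ 0.5321 -0.2411  0.1333]
0.136 8 (array([ 0.539 , -0.2359,  0.01  ]), np.float64(0.0012)) [ 0.5316 -0.2393  0.1384]
0.142 16 (array([ 0.5389, -0.2374,  0.01  ]), np.float64(0.0014)) [ 0.5331 -0.2417  0.1446]
0.148 13 (array([ 0.5393, -0.2359,  0.01  ]), np.float64(0.0014)) [ 0.5334 -0.2408  0.1512]
```

View pics/c6.png

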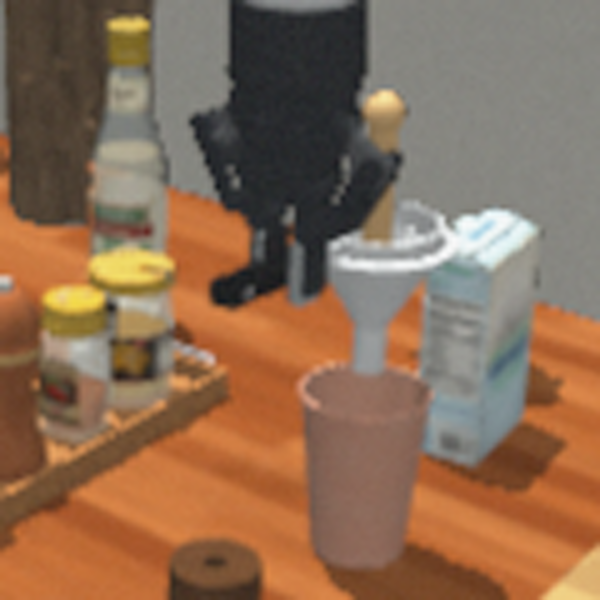

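The spout end at (369,372) is centred over the beaker mouth at about z = 0.127 (15 mm above the rim), with the rod home. I'll let it settle, then hand in.

Request:
drive_tool(plan=[[[0, 0, 0, 0], [0, 0, 0, 0], [0, 0, 0, 0], [0, 0, 0, 0], [0, 0, 0, 0], [0, 0, 0, 0]]])

```text
time_s: 18.88
eef_pos: [0.4573, -0.2363, 0.1993]
eef_rot: [0.0, 0.001, 1.0, -0.0]
wrist_force: [-0.4, 0.2, -3.2]
opening: 0.201
grasp_force: 58.8
```

```bash
python3 -c "
from bench import ctrl
print(ctrl.hand_in())"
```

```text
the job is handed in; nothing more can be done
None
```

Handed in at about 19 s: the stopper rod is home in the funnel, and the arm holds it still and upright (within about 1–2°), its spout centred to about 1 mm and about 15 mm above the beaker mouth; it touched none of the jars, the beaker or the tomato.

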